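# Hang the mug back on its hook under the spice shelf

### The arm

A 6-joint arm with a two-finger parallel gripper is mounted at the origin on a cart in front of the work surface, level with it; the furniture and walls round the work are solid. World frame = base frame: x ahead of the robot, y to its left, z up, the work surface at z = 0. Lengths are in mm, angles in degrees, forces in N, time in s.
With the tool pointing down it reaches from about 300 to 850 mm from the base axis. Payload 4.2 kg.
Tool frame: the origin (TCP) lies on the centre line of the jaws, within the pads' length; the fingertips stand 14 mm ahead of it and the grasp point (between the pads) lies 5 mm behind it; z points along the fingers, y is the line along which they close (so a half turn about z gives the same grasp; the last joint's range is limited). The gripper opens to 91 mm and grips with 3 to 60 N. Pads are 32 mm wide; open, the fingers measure 118 mm over their backs; the gripper's body (76 mm by 178 mm) begins 60 mm behind the grasp point.
Start: joints at [68.755, 18.312, 89.639, -0, 72.044, -1.146], TCP at [197.601, 539.996, 227.976] pointing down, gripper open.
Joint ranges: [-177.97, 177.97], [-48.28, 115.42], [12.27, 149.76], [-77.06, 257.06], [2.81, 150.46], [-146.56, 146.56]. Speed limits (degrees/s): [147.25, 147.25, 180, 180, 180, 180].

### API

Orientations are given as [roll, pitch, yaw] about the fixed x, y, z axes, in that order (R = Rz(yaw) Ry(pitch) Rx(roll)).
In Python, from workcell import env gives the robot as it stands.
- The arm moves only by the tool arm_command, never from a script. Its argument "motion" is a list of rows, each an object with "offset": the shift along the tool's x, y, z in m, a list of three; "spin": the turn about the tool's z in rad. In form: [{"offset": [tx, ty, tz], "spin": spin}, ...]. A call has 1 to 5 rows; each row shifts and turns the commanded pose from where the row before left it, along the tool's axes as they then stand; what a row does not reach is not made up. A row lasts 1/8 s, in which the tool goes at most 62.5 mm and 10.7 degrees, less where a joint would pass 70% of its speed; a pose out of reach is approached as far as the arm can. A call with a gripper value outside its range is refused whole. "jaw" is the finger opening in m, from 0 to 0.0912, set as the call begins (left out, the last holds). The fingers move at their own pace and stop on an object; "newtons" is the grip in N (left out, the last holds). Time passes only in rows, so rows that do not move let the fingers close. It gives the time, the measured TCP pose, the force, the opening and the grip force at its end, in the units of the state.
- env.state(): the state, without advancing time (a new reading comes with each control period).
- env.grab_frame(name): name is "scene" or "top"; returns (picture, depth): 420x560x3 uint8, blue, green, red; 420x560 float32, mm along the optical axis (not along the pixel's ray), 0 where there is no reading.
- env.camera_model(name): a dict with "fx", "fy", "cx", "cy" (pixels), "eye" and "rotation" of the camera in the world. Camera axes: x right, y down, z forward; pixel columns grow to the right and rows downward; lengths in mm; the calibration is good to about 2 mm. A picture is of the moment at which its call begins. camera_model takes no time and is no camera call.
- env.job_done(): hands the job in; it is judged then, once.
Trained networks look in the newest picture that a camera, given by its name, has taken for a name from the list of things; names that differ only in an ending like _2 or _b are one class to them, and where a whole thing is asked for, a point or a joint stands for the part that bears it (a point fixed in the world has none). Each returns a list of dicts, best first, with "score" (0 to 1); they miss things now and then, are a little off and sometimes report something else, mostly with a low value. They report only what shows in the picture. A call takes as long as a camera call.
- env.boxes_of(camera, target): "bbox" ([left, top, right, bottom] in pixels, round what is visible of it).
- env.pinpoint(camera, target): "location" ([column, row] in pixels: a listed point, or the origin of a listed thing).
The state is a dict: "time_s": time; "qpos": joint angles; "qvel": joint speeds; "effort": joint torques, N m; "ee_pos": TCP position; "ee_rot": TCP orientation; "force": force on the tool from outside, world axes, zero at the start; "torque": the same for the moment, N m; "gripper_width": finger opening in mm; "gripper_force": force on a finger pad.
Only numpy, scipy, OpenCV 4.12 (cv2) and the standard library are available. Lean on these libraries where they do the work, as an engineer would, in place of code of your own. Each camera call takes 0.05 s, during which the arm holds its last target. There are 200 camera calls.

### The job

Put away the white mug that stands on the tray on the hob: hang it by its handle on the empty hook under the rack's shelf, the one nearer to you, the way the other mug hangs on the far hook. The hook can be set along its rail and may stand anywhere in the near half, so find it by eye or by touch. All of a mug's weight lies to one side of its handle, so tip it handle-up first, let the hook take the weight gently while you still hold the mug, then let go slowly so that it neither drops nor swings. Leave the other mug hanging and do not disturb the jars and the onion.

Things in the scene. Friction and masses are not known exactly. Their poses are not given: they have to be found in the camera images.
- mug: plain white stoneware mug to hang, 0.24-0.36 kg, 82 mm outside diameter, 95 high, wall 4.5, inner floor 7 up. Origin: centre of underside; z up its axis; ear handle along +x: a 10 mm round bar in the plane y = 0 from z = 80 to 25, out to x = 80; the opening inside it is 29 wide (x = 41 to 70) and about 45 high. The rim opposite the handle (x = -39) is free to pinch across the wall.
- mug_loop (a point): the point inside the mug's handle, under its upper outer bend, where the axis of a hook's bar comes to lie when the mug hangs: x = 63.5, y = 0, z = 72.5 mm in the mug's frame.
- rack: fixed steel rack with a wooden shelf, on the worktop left of the hob, facing sideways to the hob. Origin: on the worktop under the hook rail; front (to the hob) -x, y to the end nearer the robot, z up. Shelf board x = -20 to 124 mm, y = -135 to 135, underside at 262, top 276, jars at its back. Hook rail: round bar along y at x = 0, z = 250, under the shelf. Uprights at x = 106, y = -112 and 112.
- mug2: the other mug, same shape and frame, hanging on the far hook. A mug so hung settles with its axis 61 degrees from vertical, its mouth towards the rack's front (-x), its handle up and its handle's plane square to the rack's front (mug y along the rack's y).
- mug2_loop (a point): the same point as mug_loop in the handle of the other mug.
- hook_far (a point): seat of the far hook (axis of the bar), taken by the other mug: x = 0, y = -73, z = 200 mm in the rack's frame. A hook is a J of 7 mm bar in the plane x = 0: stem down from the rail 14 mm inward (to the rack's middle) of the seat, level for 12 at the seat, then a tip turned up, 16 outward of the seat, its top 16 above the seat's axis. The far hook's tip points to -y.
- rail_near (a point): middle of the near half of the rail (x = 0, y = 70, z = 250 mm in the rack's frame). The near hook mirrors the far one, tip towards +y, seat at x = 0, z = 200, but at an unknown y, 35 to 105: its sleeve grips the rail (15 N to slide it). A handle moved inward from +y with its loop about level with the seat meets the tip when 23 mm outward of the seat; 18 mm higher it clears the tip.
- spice_jar_plain: a spice jar, 43 mm diameter, 100 mm high, standing in the tray beside the mug. Origin: centre of its underside.
- onion: an onion, 69 mm diameter, 74 mm high, in the tray beside the mug. Origin: centre of its underside.
- jar_shelf_a: a spice jar, 45 mm diameter, 100 mm high, at the far end of the rack's shelf. Origin: centre of its underside.
- jar_shelf_b: a spice jar, 47 mm diameter, 98 mm high, in the middle of the rack's shelf. Origin: centre of its underside.
- shaker: a salt shaker, 44 mm diameter, 90 mm high, at the near end of the rack's shelf. Origin: centre of its underside.
- tray: low wooden tray, 303 x 138 mm, rim 21 high, fixed on the pan supports of the hob; the mug, the spice jar and the onion stand in a row in it in any order, 97 mm apart. Origin: centre of its underside, 37 mm above the worktop; its floor is 9 higher; x is its long axis.

How it is judged:
By the outcome, as a careful person would: the job done as asked, in the order asked, and still so for the second after the job is handed in, with the robot touching nothing.
It also fails if it takes over 67 s, if anything falls off the work surface, if the arm or the gripper's body presses on something with over 40 N, if the wrist force passes 120 N, or if a joint passes its speed limit or range.

## Working session

There is one attempt and no reset: what is moved stays moved. The work goes in short steps, Python scripts to look and compute and a tool call to move; the robot and the scene stay as the last step left them, time stands still between calls to the robot, and variables do not carry over. Pictures are saved under pics/ and viewed, at most 10 in all, crops included, and the job is handed in when it is done.

Besides the shell and the picture viewer there is one more tool, called after "Call:" as name([rows], argument=value, ...), one row to a line, values as JSON. arm_command: Moves the arm, as the interface text tells. Its arguments: {"type":"object","properties":{"motion":{"type":"array"},"jaw":{"type":"number"},"newtons":{"type":"number"}},"required":["motion"]}

```bash
ls; mkdir -p pics
cat > h.py <<'E'
import numpy as np, cv2
from scipy.spatial.transform import Rotation as R
from workcell import env
def cam(n):
    m=env.camera_model(n); return m
def px2w(n,u,v,d):
    m=cam(n); p=np.array([(u-m['cx'])/m['fx'],(v-m['cy'])/m['fy'],1])*d
    return np.array(m['eye'])+np.array(m['rotation'])@p
def ray(n,u,v):
    m=cam(n); p=np.array([(u-m['cx'])/m['fx'],(v-m['cy'])/m['fy'],1])
    r=np.array(m['rotation'])@p; return np.array(m['eye'],float),r/np.linalg.norm(r)
def w2px(n,P):
    m=cam(n); c=np.array(m['rotation']).T@(np.asarray(P,float)-np.array(m['eye']))
    return c[0]/c[2]*m['fx']+m['cx'],c[1]/c[2]*m['fy']+m['cy'],c[2]
def tri(a,ua,b,ub):
    (e1,d1),(e2,d2)=ray(a,*ua),ray(b,*ub)
    s=np.linalg.lstsq(np.c_[d1,-d2],e2-e1,rcond=None)[0]
    p,q=e1+s[0]*d1,e2+s[1]*d2
    return (p+q)/2,np.linalg.norm(p-q)
E
python3 - <<'E'
from h import *
np.set_printoptions(precision=1,suppress=True)
for n in('scene','top'):
    im,d=env.grab_frame(n); cv2.imwrite(f'pics/{n}0.png',im); np.save(f'{n}0.npy',d)
    m=cam(n); print(n,m)
    for t in ['mug','mug_loop','mug2_loop','hook_far','rail_near','rack','tray','onion','spice_jar_plain','shaker']:
        print(t,[( [round(float(x)) for x in r['location']],round(r['score'],2)) for r in env.pinpoint(n,t)][:3])
print(env.state())
E
```

```text
pics
scene {'fx': 523.7181308568378, 'fy': 523.7181308568378, 'cx': 279.0460633324631, 'cy': 220.34511107415273, 'eye': array([  35.2, -818.3, 1296. ]), 'rotation': array([-135.9,   -0.6,  -26.6])}
mug [([325, 333], 0.7), ([265, 183], 0.61)]
mug_loop [([316, 303], 0.66)]
mug2_loop [([270, 166], 0.82)]
hook_far [([268, 169], 0.87), ([229, 169], 0.67)]
rail_near [([230, 168], 0.94), ([266, 130], 0.75), ([267, 184], 0.34)]
rack []
tray [([328, 333], 0.83)]
onion [([297, 347], 0.96)]
spice_jar_plain [([352, 314], 0.84)]
shaker [([218, 144], 0.89)]
top {'fx': 423.8454923812639, 'fy': 423.8454923812639, 'cx': 280.79456573097355, 'cy': 204.19855940094067, 'eye': array([ 472.1,  166.2, 1266.3]), 'rotation': array([-176.1,   -0.6,  -89.4])}
mug [([397, 216], 0.74)]
mug_loop [([383, 218], 0.97)]
mug2_loop [([206, 182], 0.78)]
hook_far [([199, 179], 0.74), ([398, 219], 0.47)]
rail_near [([200, 237], 0.83)]
rack [([200, 241], 0.54)]
tray [([396, 218], 0.56)]
onion [([401, 251], 0.68)]
spice_jar_plain [([386, 185], 0.63), ([201, 185], 0.42)]
shaker [([159, 235], 0.9)]
{'time_s': 1.1, 'qpos': array([68.8, 18.3, 89.6, -0. , 72. , -1.1]), 'qvel': array([-0.1,  0.1, -0. , -0. ,  0. ,  0. ]), 'effort': array([  0. , -41.2, -23.2,   0.1,   0. ,   0. ]), 'ee_pos': array([197.6, 540. , 228. ]), 'ee_rot': array([180. ,   0. , 159.9]), 'force': array([-0.1,  0.4, -0.4]), 'torque': array([-0., -0.,  0.]), 'gripper_force': 0.0, 'gripper_width': 91.32054830402807}
```

```bash
sed -i "s/m=env.camera_model(n); return m/m=dict(env.camera_model(n)); m['rotation']=R.from_euler('xyz',m['rotation'],degrees=True).as_matrix(); return m/" h.py
python3 - <<'E'
from h import *
np.set_printoptions(precision=1,suppress=True)
a=cv2.imread('pics/scene0.png');b=cv2.imread('pics/top0.png')
cv2.imwrite('pics/s1.png',cv2.resize(a[60:400,130:400],None,fx=2,fy=2,interpolation=cv2.INTER_CUBIC)[:600])
P={'mug':((325,333),(397,216)),'mug_loop':((316,303),(383,218)),'mug2_loop':((270,166),(206,182)),'hook_far':((268,169),(199,179)),'rail_near':((230,168),(200,237)),'tray':((328,333),(396,218)),'onion':((297,347),(401,251)),'jar':((352,314),(386,185)),'shaker':((218,144),(159,235))}
for k,(s,t) in P.items(): p,e=tri('scene',s,'top',t); print(k,p,round(e,1))
E
```

```text
mug [ 519.8 -180.6   37.7] 13.0
mug_loop [ 514.2 -123.2  110. ] 5.5
mug2_loop [597.9 343.5 213.8] 0.3
hook_far [606.6 368.9 179. ] 6.4
rail_near [462.4 347.9 252.2] 2.5
tray [ 520.7 -181.2   36.2] 1.7
onion [ 422.5 -189.6   49. ] 5.6
jar [ 617.4 -154.2   29.8] 1.0
shaker [464.2 438.6 280.5] 2.2
```

View pics/s1.png

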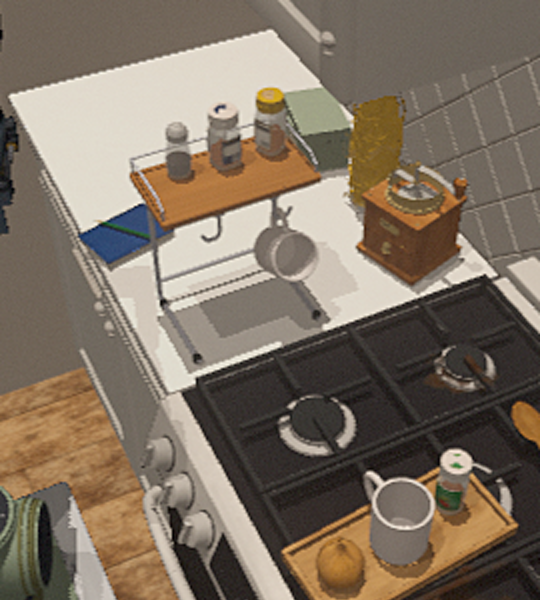

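View pics/top0.png

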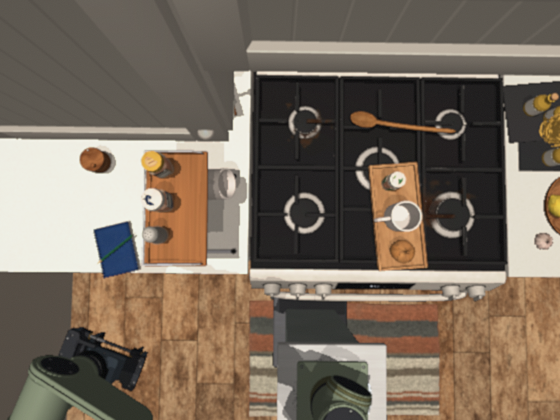

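```bash
cat > meas.py <<'E'
from h import *
np.set_printoptions(precision=1,suppress=True)
def cloud(n):
    d=np.load(f'{n}0.npy'); v,u=np.nonzero(d>0); m=cam(n)
    p=np.c_[(u-m['cx'])/m['fx'],(v-m['cy'])/m['fy'],np.ones(len(u))]*d[v,u][:,None]
    return np.array(m['eye'])+p@m['rotation'].T,u,v
def rect(q): 
    r=cv2.minAreaRect(q[:,:2].astype(np.float32)); return np.array(r[0]),np.array(r[1]),r[2]
if __name__=='__main__':
  for n in('top','scene'):
    P,u,v=cloud(n)
    b=lambda x0,x1,y0,y1,z0,z1:(P[:,0]>x0)&(P[:,0]<x1)&(P[:,1]>y0)&(P[:,1]<y1)&(P[:,2]>z0)&(P[:,2]<z1)
    q=P[b(440,580,-260,-60,120,160)]
    print(n,'mug top z',np.percentile(q[:,2],[50,90,98]),len(q))
    q=P[b(460,580,-260,-90,136,150)]; 
    if len(q)>5:
      c,r=cv2.minEnclosingCircle(q[:,:2].astype(np.float32)); print(' rim',c,r,len(q))
    q=P[b(440,580,-150,-60,65,135)]; print(' handle+',q[:,1].max() if len(q) else 0, q[q[:,1]>-125].mean(0) if len(q) else 0,(q[:,1]>-125).sum())
    q=P[b(330,720,-290,-80,40,66)]; print(' tray',rect(q),np.percentile(q[:,2],[5,50,95]))
    q=P[b(330,720,260,560,266,284)]; print(' shelf',rect(q),np.percentile(q[:,2],[5,50,95]),len(q))
    for nm,(x,y,z0,z1) in {'onion':(422,-185,95,130),'jar':(617,-160,135,160)}.items():
      q=P[b(x-45,x+45,y-45,y+45,z0,z1)]; print(nm,q.mean(0) if len(q) else 0,len(q), q[:,2].max() if len(q) else 0)
    q=P[b(380,545,250,400,180,246)]; print(' nearhook pts',len(q)); print(q[:40])
E
python3 meas.py
python3 - <<'E'
from h import *
np.set_printoptions(precision=1,suppress=True)
for n in('top','scene'):
    for t in('mug_loop','mug','mug2','rack','tray','hook_far'): print(n,t,[(np.round(r['bbox']),round(r['score'],2)) for r in env.boxes_of(n,t)][:3])
E
```

```text
top mug top z [137.4 142.6 144.7] 328
 rim (517.3338623046875, -169.30091857910156) 49.82710647583008 181
 handle+ -98.53297735249453 [ 513.6 -110.3  124.9] 41
 tray (array([ 537.7, -185.7]), array([335.1, 201.4]), 1.6379989385604858) [42.6 47.9 60.2]
 shelf (array([527.5, 403. ]), array([268.3, 144.9]), 0.6301032304763794) [272.6 275.7 278.8] 5537
onion [ 425.4 -183.1  102.1] 252 123.56028420517123
jar [ 618.4 -152.3  145.4] 208 150.44202979053443
 nearhook pts 0
[]
scene mug top z [134.4 142.4 144.8] 424
 rim (517.8961791992188, -173.43533325195312) 51.16462326049805 177
 handle+ -104.50179233147037 [ 511.5 -115.1  106.1] 54
 tray (array([ 536.9, -191.2]), array([187.7, 342.9]), 85.64273834228516) [41.9 47.8 60.8]
 shelf (array([528.7, 397.7]), array([270.6, 153.1]), 1.2978630065917969) [269.7 275.  279.5] 2167
onion [ 424.1 -194.4  102.3] 237 122.49525749392205
jar [ 618.8 -161.   144.6] 187 152.38887737428854
 nearhook pts 45
[[483.1 347.1 245.1]
 [486.2 346.6 244.4]
 [494.8 343.2 243.7]
 [491.7 344.2 240.1]
 [496.1 346.9 236.4]
 [492.2 346.  234.5]
 [493.8 341.6 237.2]
 [491.4 3
[... 991 characters left out ...]
70.]), 0.26)]
top rack [(array([142., 151., 238., 269.]), 0.65)]
top tray [(array([366., 162., 425., 272.]), 0.85), (array([376., 202., 420., 234.]), 0.74)]
top hook_far [(array([140., 151., 235., 265.]), 0.91)]
scene mug_loop [(array([309., 298., 348., 342.]), 0.61)]
scene mug [(array([310., 296., 347., 343.]), 0.82), (array([233., 111., 250., 143.]), 0.68), (array([256., 163., 288., 201.]), 0.57)]
scene mug2 [(array([310., 296., 347., 343.]), 0.82), (array([233., 111., 250., 143.]), 0.68), (array([256., 163., 288., 201.]), 0.57)]
scene rack [(array([195., 128., 287., 240.]), 0.76)]
scene tray [(array([271., 296., 389., 380.]), 0.87)]
scene hook_far [(array([195., 127., 291., 242.]), 0.94)]
```

```bash
cat > fit.py <<'E'
from meas import *
from scipy.optimize import least_squares
for n in('top','scene'):
    P,u,v=cloud(n); im=cv2.imread(f'pics/{n}0.png'); hsv=cv2.cvtColor(im,cv2.COLOR_BGR2HSV)[v,u].astype(int)
    near=(abs(P[:,0]-520)<200)&(abs(P[:,1]+178)<110)&(P[:,2]>25)&(P[:,2]<75)
    wood=near&(hsv[:,1]>80)&(hsv[:,2]>60)&(hsv[:,0]<25)
    mask=np.zeros((420,560),np.uint8); mask[v[wood],u[wood]]=255
    mask=cv2.morphologyEx(mask,cv2.MORPH_OPEN,np.ones((3,3)))
    k=mask[v,u]>0; print(n,'tray',rect(P[k]),k.sum())
    # mug rim
    w=(P[:,2]>136)&(P[:,2]<148)&(abs(P[:,0]-518)<60)&(abs(P[:,1]+175)<60)
    q=P[w]; 
    s=least_squares(lambda c:np.hypot(q[:,0]-c[0],q[:,1]-c[1])-38.8,[518,-175],loss='soft_l1',f_scale=2).x
    print('mug rim centre',s,len(q), 'extents',np.percentile(q[:,0],[2,98]),np.percentile(q[:,1],[2,98]))
    h=(P[:,2]>60)&(P[:,2]<135)&(abs(P[:,0]-s[0])<40)&(P[:,1]>s[1]+46)&(P[:,1]<s[1]+85)
    q=P[h]; print('handle',q.mean(0),np.median(q,0),np.degrees(np.arctan2(*(np.median(q,0)[:2]-s)[::-1])),len(q))
    w=(P[:,2]>268)&(P[:,2]<282)&(abs(P[:,0]-527)<160)&(P[:,1]>290)&(P[:,1]<400)
    q=P[w]; xs=np.arange(420,640,10); f=[np.percentile(q[abs(q[:,0]-x)<6,1],3) for x in xs]; print('front edge fit',np.polyfit(xs-527,f,1))
    w=(abs(P[:,1]-346)<12)&(P[:,2]>205)&(P[:,2]<240)&(abs(P[:,0]-480)<45); q=P[w]; 
    st=q[(q[:,0]>484)]; tp=q[q[:,0]<473]
    if len(q): print('stem',np.median(st,0),len(st),'tip',np.median(tp,0),len(tp))
    w=(abs(P[:,1]-346)<15)&(P[:,2]>240)&(P[:,2]<258)&(P[:,0]<640)&(P[:,0]>400); q=P[w]; print('rail',len(q), np.polyfit(q[:,0]-527,q[:,1],1) if len(q)>5 else 0)
E
python3 fit.py
```

```text
top tray (array([ 528.4, -184.7]), array([308.6, 152.2]), 5.109091281890869) 3474
mug rim centre [ 521.5 -177. ] 181 extents [481.6 561.7] [-218.1 -137.9]
handle [ 517.5 -113.3  112.3] [ 513.3 -113.4  126.2] 97.42551870818274 62
front edge fit [  0.  332.3]
rail 0 0
scene tray (array([ 535.8, -198.6]), array([322.6, 169.9]), 4.792494297027588) 3273
mug rim centre [ 522.4 -183.2] 177 extents [483.1 561.4] [-222.8 -142.2]
handle [ 511.6 -118.3  107.7] [ 511.5 -116.8  107.1] 99.32594394348101 71
front edge fit [  0.  325.8]
stem [492.5 343.9 224.1] 17 tip [466.5 344.1 210.5] 7
rail 34 [ -0.  342.2]
```

```bash
cat > plan.py <<'E'
from h import *
import sys,json
# plan(start xyz yaw, waypoints [x,y,z,yaw,nrows]) -> rows rounded to mm / 0.01 rad
def plan(start,wps):
    p=np.array(start[:3],float);yaw=start[3];out=[]
    for x,y,z,yw,n in wps:
        for k in range(n,0,-1):
            d=(np.array([x,y,z])-p)/k; dy=(yw-yaw)/k
            M=R.from_euler('xyz',[180,0,yaw],degrees=True).as_matrix()
            o=np.round(M.T@d/1000,3); s=round(-np.radians(dy),2)
            p=p+M@o*1000; yaw-=np.degrees(s); out.append((o.tolist(),s))
            if np.linalg.norm(o)>.0625 or abs(s)>.186: print('!!too big')
    for i in range(0,len(out),5): print(json.dumps([{"offset":[v+0.0 for v in o],"spin":s} for o,s in out[i:i+5]]))
    print('end',p.round(1),round(yaw,1))
def cur():
    s=env.state(); return [*s['ee_pos'],s['ee_rot'][2]]
E
python3 - <<'E'
from plan import *
plan(cur(),[(240,250,235,135,5),(523,-191,215,97,10)])
E
```

```text
[{"offset": [-0.028, -0.052, -0.001], "spin": 0.09}, {"offset": [-0.032, -0.049, -0.002], "spin": 0.09}, {"offset": [-0.037, -0.046, -0.001], "spin": 0.08}, {"offset": [-0.04, -0.042, -0.002], "spin": 0.09}, {"offset": [-0.044, -0.039, -0.001], "spin": 0.08}]
[{"offset": [-0.051, -0.011, 0.002], "spin": 0.07}, {"offset": [-0.052, -0.008, 0.002], "spin": 0.07}, {"offset": [-0.052, -0.004, 0.002], "spin": 0.07}, {"offset": [-0.052, 0.0, 0.002], "spin": 0.07}, {"offset": [-0.052, 0.003, 0.002], "spin": 0.06}]
[{"offset": [-0.052, 0.006, 0.002], "spin": 0.07}, {"offset": [-0.052, 0.01, 0.002], "spin": 0.06}, {"offset": [-0.051, 0.013, 0.002], "spin": 0.07}, {"offset": [-0.05, 0.017, 0.002], "spin": 0.06}, {"offset": [-0.048, 0.019, 0.002], "spin": 0.07}]
end [ 522.9 -190.6  215. ] 96.9
```

Call:
arm_command([
  {"offset": [-0.028,-0.052,-0.001],"spin": 0.09},
  {"offset": [-0.032,-0.049,-0.002],"spin": 0.09},
  {"offset": [-0.037,-0.046,-0.001],"spin": 0.08},
  {"offset": [-0.04,-0.042,-0.002],"spin": 0.09},
  {"offset": [-0.044,-0.039,-0.001],"spin": 0.08},
], jaw=0.0912)

```text
time_s: 2.33
ee_pos: [239.9, 248.0, 235.2]
ee_rot: [179.9, 0.0, 135.2]
force: [1.4, -0.5, 0.3]
gripper_width: 91.1
gripper_force: 0.0
```

Call:
arm_command([
  {"offset": [-0.051,-0.011,0.002],"spin": 0.07},
  {"offset": [-0.052,-0.008,0.002],"spin": 0.07},
  {"offset": [-0.052,-0.004,0.002],"spin": 0.07},
  {"offset": [-0.052,0.0,0.002],"spin": 0.07},
  {"offset": [-0.052,0.003,0.002],"spin": 0.06},
])

```text
time_s: 2.95
ee_pos: [382.2, 28.7, 225.3]
ee_rot: [179.9, 0.0, 115.6]
force: [1.0, 0.8, -0.9]
gripper_width: 91.2
gripper_force: 0.0
```

Call:
arm_command([
  {"offset": [-0.052,0.006,0.002],"spin": 0.07},
  {"offset": [-0.052,0.01,0.002],"spin": 0.06},
  {"offset": [-0.051,0.013,0.002],"spin": 0.07},
  {"offset": [-0.05,0.017,0.002],"spin": 0.06},
  {"offset": [-0.048,0.019,0.002],"spin": 0.07},
])

```text
time_s: 3.58
ee_pos: [523.8, -192.3, 214.9]
ee_rot: [180.0, -0.0, 96.7]
force: [0.4, 0.6, 0.5]
gripper_width: 90.9
gripper_force: 0.0
```

Run:
```python
from h import *
np.set_printoptions(precision=1,suppress=True)
s=env.state(); print(s)
ims=[]
for n in('scene','top'):
    im,d=env.grab_frame(n); np.save(f'{n}1.npy',d); ims.append(im)
    # expected projections: fingertips
    M=R.from_euler('xyz',s['ee_rot'],degrees=True).as_matrix()
    for o in([0,45,14],[0,-45,14],[0,0,0]):
        u,v,_=w2px(n,s['ee_pos']+M@np.array(o)); print(n,o,u,v)
        cv2.circle(im,(int(u),int(v)),1,(0,0,255),-1)
a=cv2.resize(ims[0][250:400,240:420],(400*1,333)); 
cv2.imwrite('pics/g1.png',np.hstack([cv2.resize(ims[0][250:400,250:400],(400,400)),cv2.resize(ims[1][140:290,320:470],(400,400))]))
```

```text
{'time_s': 3.575, 'qpos': array([-21.3,  17.3,  93.1,   0. ,  69.6, -28.1]), 'qvel': array([-26.7,  29.2, -39.3,   0.2,   9.6,   5.1]), 'effort': array([  1. , -42.3, -20.6,  -0.1,   0. ,  -0.1]), 'ee_pos': array([ 523.8, -192.3,  214.9]), 'ee_rot': array([180. ,  -0. ,  96.7]), 'force': array([0.4, 0.6, 0.5]), 'torque': array([-0.1,  0. , -0. ]), 'gripper_force': 0.0, 'gripper_width': 90.87654130099308}
scene [0, 45, 14] 349.844264681798 292.9943418695552
scene [0, -45, 14] 321.7122131668969 308.88787164791705
scene [0, 0, 0] 336.45607746892165 297.5837126113183
top [0, 45, 14] 416.55734783959144 196.51234210898406
top [0, -45, 14] 421.13548448253795 231.94670672988266
top [0, 0, 0] 420.723067532711 213.9301923755208
```

View pics/g1.png

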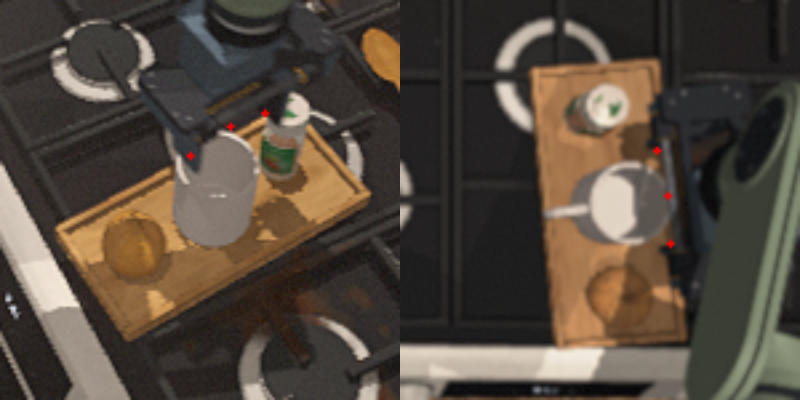

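Call:
arm_command([
  {"offset": [0,0,0],"spin": 0},
  {"offset": [0,0,0.03],"spin": 0},
  {"offset": [0,0,0.03],"spin": 0},
  {"offset": [0,0,0.02],"spin": 0},
  {"offset": [0,0,0.008],"spin": 0},
])

```text
time_s: 4.3
ee_pos: [521.7, -189.0, 126.3]
ee_rot: [-179.9, -0.1, 97.0]
force: [-0.1, 0.3, -0.2]
gripper_width: 91.3
gripper_force: 0.0
```

Call:
arm_command([
  {"offset": [0,0,0],"spin": 0},
  {"offset": [0,0,0],"spin": 0},
  {"offset": [0,0,0],"spin": 0},
  {"offset": [0,0,0],"spin": 0},
], jaw=0.07, newtons=12)

```text
time_s: 4.8
ee_pos: [523.3, -190.7, 127.7]
ee_rot: [179.9, 0.0, 96.9]
force: [0.3, 0.5, 2.3]
gripper_width: 80.7
gripper_force: 12.0
```

Call:
arm_command([
  {"offset": [0,0,-0.006],"spin": 0},
  {"offset": [0,0,-0.006],"spin": 0},
  {"offset": [-0.01,0,0],"spin": 0},
  {"offset": [-0.012,0,0],"spin": 0},
  {"offset": [-0.012,0,0],"spin": 0},
])

```text
time_s: 5.42
ee_pos: [527.0, -225.0, 138.7]
ee_rot: [-180.0, -0.1, 96.8]
force: [-0.1, 2.3, -1.7]
gripper_width: 80.5
gripper_force: 12.0
```

Call:
arm_command([
  {"offset": [-0.01,0,0],"spin": 0},
  {"offset": [-0.01,0,0],"spin": 0},
  {"offset": [-0.008,0,0],"spin": 0},
  {"offset": [-0.008,0,0],"spin": 0},
])

```text
time_s: 5.92
ee_pos: [531.6, -260.7, 139.4]
ee_rot: [180.0, 0.0, 96.9]
force: [-0.8, 1.4, 1.0]
gripper_width: 80.2
gripper_force: 12.0
```

Run:
```python
from h import *
ims=[]
for n in('scene','top'):
    im,d=env.grab_frame(n); np.save(f'{n}2.npy',d); ims.append(im)
cv2.imwrite('pics/g2.png',np.hstack([cv2.resize(ims[0][270:390,260:380],(400,400)),cv2.resize(ims[1][140:290,320:470],(400,400))]))
```

```text
(no output)
```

View pics/g2.png

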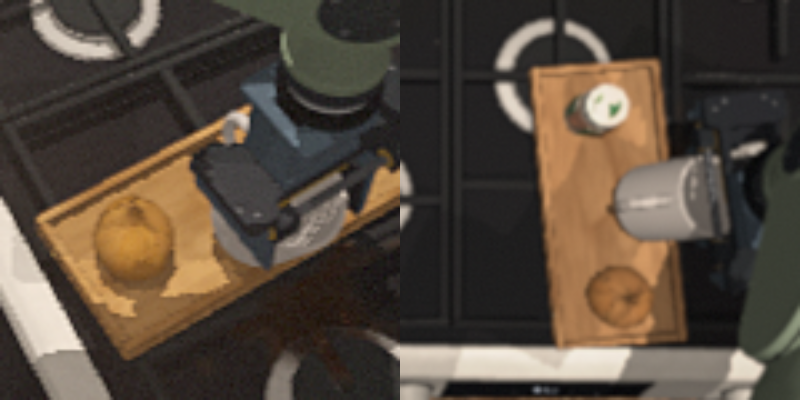

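```bash
cat > tilt.py <<'E'
from h import *
import sys
# mug pose in grip from a saved depth picture: side profile in the handle plane (s along tool x from TCP, z)
def prof(n,f,half=35,zlo=-110,tag=''):
    s=env.state(); d=np.load(f); v,u=np.nonzero(d>0); m=cam(n)
    p=np.c_[(u-m['cx'])/m['fx'],(v-m['cy'])/m['fy'],np.ones(len(u))]*d[v,u][:,None]
    P=np.array(m['eye'])+p@m['rotation'].T
    M=R.from_euler('xyz',s['ee_rot'],degrees=True).as_matrix()
    q=(P-s['ee_pos'])@M; q[:,2]*=-1   # tool x, tool y, up
    k=(abs(q[:,1])<half)&(abs(q[:,0])<120)&(q[:,2]>zlo)&(q[:,2]<45)
    return q[k]
def fit(q,th0=40):
    # silhouette-surface fit: cylinder r=41, axis in plane y=y0 tilted th; points (x,y,z) on lateral surface or handle
    from scipy.optimize import least_squares
    def res(a):
        th,px,pz,y0=np.radians(a[0]),a[1],a[2],a[3]
        ex=np.array([np.cos(th),np.sin(th)]); ez=np.array([-np.sin(th),np.cos(th)])
        r=q[:,[0,2]]-[px,pz]; X=r@ex; Z=r@ez+81; Y=q[:,1]-y0
        rad=np.hypot(X,Y)
        body=np.maximum(np.abs(rad-41),np.maximum(0,np.maximum(-Z,Z-95)))
        bot=np.maximum(np.abs(Z),np.maximum(0,rad-41))
        inn=np.maximum(np.abs(rad-36.5),np.maximum(0,np.maximum(7-Z,Z-95)))
        fl=np.maximum(np.abs(Z-7),np.maximum(0,rad-36.5))
        # handle: distance to polyline bar
        hp=np.array([[41,75],[60,75],[70,71],[75,62],[75,48],[70,36],[58,31],[41,30]],float); dd=np.full(len(q),1e3)
        for A,B in zip(hp[:-1],hp[1:]):
            t=np.clip(((np.c_[X,Z]-A)@(B-A))/((B-A)@(B-A)),0,1); c=A+t[:,None]*(B-A)
            dd=np.minimum(dd,np.sqrt((X-c[:,0])**2+(Z-c[:,1])**2+Y**2))
        return np.minimum(np.min([body,bot,inn,fl,np.abs(dd-5)],axis=0),12)
    best=min((least_squares(res,[t,10,0,0],loss='soft_l1',f_scale=2) for t in (th0-15,th0,th0+15)),key=lambda s:s.cost)
    return best.x,np.median(np.abs(res(best.x))),len(q)
def loop(a):
    th=np.radians(a[0]); x,z=63.5,72.5-81
    return a[1]+x*np.cos(th)-z*np.sin(th), a[3], a[2]+x*np.sin(th)+z*np.cos(th)
if __name__=='__main__':
    i=sys.argv[1]; th=float(sys.argv[2]); zlo=float(sys.argv[3]) if len(sys.argv)>3 else -110
    for n in('top','scene'):
        q=prof(n,f'{n}{i}.npy',zlo=zlo)
        if n=='top': q=q[q[:,0]>(-15)]
        a,e,k=fit(q,th); print(n,'tilt,px,pz(0,81 point rel TCP),y0',a.round(1),'err',round(e,1),k,'loop rel TCP',np.round(loop(a),1))
E
python3 tilt.py 2 38 -75
```

```text
top tilt,px,pz(0,81 point rel TCP),y0 [26.8 12.9  8.8 -1.6] err 0.9 913 loop rel TCP [73.4 -1.6 29.9]
scene tilt,px,pz(0,81 point rel TCP),y0 [27.1  9.6  7.6 -0.2] err 0.7 287 loop rel TCP [70.  -0.2 29. ]
```

Call:
arm_command([
  {"offset": [-0.003,0,0.004],"spin": 0},
  {"offset": [-0.005,0,0.004],"spin": 0},
  {"offset": [-0.007,0,0],"spin": 0},
  {"offset": [-0.007,0,0],"spin": 0},
  {"offset": [-0.006,0,0],"spin": 0},
])

```text
time_s: 6.65
ee_pos: [534.5, -287.7, 130.3]
ee_rot: [-180.0, -0.1, 96.9]
force: [0.2, 1.7, -2.7]
gripper_width: 80.2
gripper_force: 12.0
```

```bash
cat > look.py <<'E'
from h import *
import sys
for n in('scene','top'):
    im,d=env.grab_frame(n); np.save(f'{n}{sys.argv[1]}.npy',d); cv2.imwrite(f'pics/{n}_{sys.argv[1]}.png',im)
E
python3 look.py 3; python3 tilt.py 3 45 -75
```

```text
top tilt,px,pz(0,81 point rel TCP),y0 [43.  20.4  9.3 -3.4] err 1.1 928 loop rel TCP [72.6 -3.4 46.4]
scene tilt,px,pz(0,81 point rel TCP),y0 [41.2 11.9 11.5 -1.5] err 1.0 240 loop rel TCP [65.3 -1.5 46.9]
```

Call:
arm_command([
  {"offset": [0,0,0],"spin": 0},
  {"offset": [0,0,0],"spin": 0},
  {"offset": [0,0,-0.008],"spin": 0},
  {"offset": [0,0,-0.016],"spin": 0},
  {"offset": [0,0,-0.016],"spin": 0},
], newtons=35)

```text
time_s: 7.38
ee_pos: [535.0, -288.1, 172.5]
ee_rot: [179.9, 0.0, 96.9]
force: [-0.1, -0.1, -2.6]
gripper_width: 80.1
gripper_force: 35.0
```

Call:
arm_command([
  {"offset": [0,0,-0.02],"spin": 0},
  {"offset": [0,0,-0.025],"spin": 0},
  {"offset": [0,0,-0.025],"spin": 0},
  {"offset": [0,0,-0.02],"spin": 0},
  {"offset": [0,0,-0.01],"spin": 0},
])

```text
time_s: 8.0
ee_pos: [535.1, -288.1, 273.4]
ee_rot: [179.8, 0.1, 96.9]
force: [0.1, 0.4, -2.6]
gripper_width: 80.6
gripper_force: 35.0
```

```bash
python3 look.py 4; python3 tilt.py 4 45 -100
python3 - <<'E'
from plan import *
print(env.state()['force'],cur())
plan(cur(),[(525,-230,275,96.8,3),(422,170,275,91,14),(410,250,265,90,4)])
E
```

```text
top tilt,px,pz(0,81 point rel TCP),y0 [41.8 14.7 13.9 -1.2] err 1.0 1226 loop rel TCP [67.7 -1.2 49.9]
scene tilt,px,pz(0,81 point rel TCP),y0 [41.4 11.  12.8 -0.9] err 0.9 291 loop rel TCP [64.2 -0.9 48.5]
[ 0.02149143  0.13188996 -3.06466082] [np.float64(535.097714979009), np.float64(-288.1297813243886), np.float64(272.638217204143), np.float64(96.87695623444478)]
[{"offset": [0.02, -0.001, -0.001], "spin": 0.0}, {"offset": [0.019, -0.001, -0.001], "spin": 0.0}, {"offset": [0.02, -0.001, 0.0], "spin": 0.0}, {"offset": [0.029, -0.004, 0.0], "spin": 0.01}, {"offset": [0.029, -0.004, 0.0], "spin": 0.01}]
[{"offset": [0.029, -0.004, 0.0], "spin": 0.01}, {"offset": [0.029, -0.005, 0.0], "spin": 0.01}, {"offset": [0.029, -0.005, 0.0], "spin": 0.01}, {"offset": [0.029, -0.005, 0.0], "spin": 0.01}, {"offset": [0.029, -0.006, 0.0], "spin": 0.01}]
[{"offset": [0.029, -0.006, 0.0], "spin": 0.0}, {"offset": [0.029, -0.006, 0.0], "spin": 0.01}, {"offset": [0.029, -0.006, 0.0], "spin": 0.0}, {"offset": [0.029, -0.006, 0.0], "spin": 0.01}, {"offset": [0.029, -0.007, 0.0], "spin": 0.0}]
[{"offset": [0.029, -0.007, 0.0], "spin": 0.01}, {"offset": [0.028, -0.006, 0.0], "spin": 0.0}, {"offset": [0.02, -0.003, 0.002], "spin": 0.01}, {"offset": [0.02, -0.003, 0.003], "spin": 0.0}, {"offset": [0.02, -0.003, 0.002], "spin": 0.01}]
[{"offset": [0.021, -0.003, 0.003], "spin": 0.0}]
end [409.6 250.4 264.6] 90.0
```

Call:
arm_command([
  {"offset": [0.015,-0.001,-0.001],"spin": 0.0},
  {"offset": [0.02,-0.001,-0.001],"spin": 0.0},
  {"offset": [0.024,-0.001,0.0],"spin": 0.0},
  {"offset": [0.029,-0.004,0.0],"spin": 0.01},
  {"offset": [0.029,-0.004,0.0],"spin": 0.01},
])

```text
time_s: 8.72
ee_pos: [509.2, -170.5, 272.8]
ee_rot: [-180.0, -0.0, 95.8]
force: [0.4, -0.3, -3.1]
gripper_width: 80.2
gripper_force: 35.0
```

Call:
arm_command([
  {"offset": [0.029,-0.004,0.0],"spin": 0.01},
  {"offset": [0.029,-0.005,0.0],"spin": 0.01},
  {"offset": [0.029,-0.005,0.0],"spin": 0.01},
  {"offset": [0.029,-0.005,0.0],"spin": 0.01},
  {"offset": [0.029,-0.006,0.0],"spin": 0.01},
])

```text
time_s: 9.35
ee_pos: [472.2, -28.2, 272.9]
ee_rot: [-180.0, -0.0, 92.9]
force: [0.1, 1.5, -3.4]
gripper_width: 80.4
gripper_force: 35.0
```

Call:
arm_command([
  {"offset": [0.029,-0.006,0.0],"spin": 0.01},
  {"offset": [0.029,-0.006,0.0],"spin": 0.01},
  {"offset": [0.029,-0.006,0.0],"spin": 0.01},
  {"offset": [0.029,-0.006,0.0],"spin": 0.01},
  {"offset": [0.029,-0.007,0.0],"spin": 0.01},
])

```text
time_s: 9.98
ee_pos: [436.4, 115.4, 272.8]
ee_rot: [-180.0, -0.0, 90.0]
force: [-0.7, -0.3, -3.7]
gripper_width: 79.8
gripper_force: 35.0
```

Call:
arm_command([
  {"offset": [0.026,-0.008,0.0],"spin": 0.01},
  {"offset": [0.02,-0.01,0.005],"spin": 0.0},
  {"offset": [0.015,-0.01,0.012],"spin": 0.0},
  {"offset": [0.006,-0.005,0.02],"spin": 0.0},
  {"offset": [0,0,0.015],"spin": 0.0},
])

```text
time_s: 10.6
ee_pos: [403.3, 181.8, 220.1]
ee_rot: [-179.9, 0.0, 89.6]
force: [0.6, -0.2, -2.6]
gripper_width: 80.1
gripper_force: 35.0
```

```bash
python3 look.py 5; python3 tilt.py 5 45 -100
python3 - <<'E'
from plan import *
print(env.state()['force'],np.round(cur(),1))
E
```

```text
top tilt,px,pz(0,81 point rel TCP),y0 [42.2 13.7 12.3 -2.3] err 0.6 239 loop rel TCP [66.4 -2.3 48.6]
scene tilt,px,pz(0,81 point rel TCP),y0 [38.6 13.  11.1 -1.4] err 1.4 405 loop rel TCP [67.9 -1.4 44.1]
[ 0.38637506 -0.50837231 -2.64737265] [402.9 181.  219.4  89.5]
```

Call:
arm_command([
  {"offset": [0.01,0,0.015],"spin": -0.01},
  {"offset": [0.015,0,0.02],"spin": 0},
  {"offset": [0.02,0,0.01],"spin": 0},
  {"offset": [0.02,0,0],"spin": 0},
  {"offset": [0.01,0,0],"spin": 0},
])

```text
time_s: 11.32
ee_pos: [406.0, 257.5, 176.3]
ee_rot: [179.9, -0.0, 90.1]
force: [0.6, 0.1, -2.5]
gripper_width: 80.3
gripper_force: 35.0
```

Call:
arm_command([
  {"offset": [0.01,0,0],"spin": 0},
  {"offset": [0.008,0,0],"spin": 0},
  {"offset": [0.003,0,0],"spin": 0},
  {"offset": [0,0,0],"spin": 0},
])

```text
time_s: 11.82
ee_pos: [405.7, 276.8, 176.0]
ee_rot: [-180.0, 0.0, 90.0]
force: [-0.4, 0.0, -3.0]
gripper_width: 80.1
gripper_force: 35.0
```

```bash
python3 look.py 6; python3 tilt.py 6 45 -100
python3 - <<'E'
from plan import *
np.set_printoptions(precision=1,suppress=True)
print(env.state()['force'],np.round(cur(),1))
from meas import cloud
import shutil
d=np.load('scene6.npy'); np.save('scene0.npy',d)
P,u,v=cloud('scene')
q=P[(abs(P[:,1]-346)<14)&(P[:,2]>196)&(P[:,2]<240)&(P[:,0]>455)&(P[:,0]<505)]; print(q)
im=cv2.imread('pics/scene_6.png'); cv2.imwrite('pics/s6.png',cv2.resize(im[110:250,170:310],(800,800))[:600])
E
```

```text
top tilt,px,pz(0,81 point rel TCP),y0 [ 36.7  49.4 -23.1   2. ] err 0.4 15 loop rel TCP [105.4   2.    8. ]
scene tilt,px,pz(0,81 point rel TCP),y0 [36.9 12.3 11.  -2.5] err 1.4 383 loop rel TCP [68.2 -2.5 42.4]
[ 0.2  0.7 -3.1] [405.7 276.5 176.   90. ]
[]
```

View pics/s6.png

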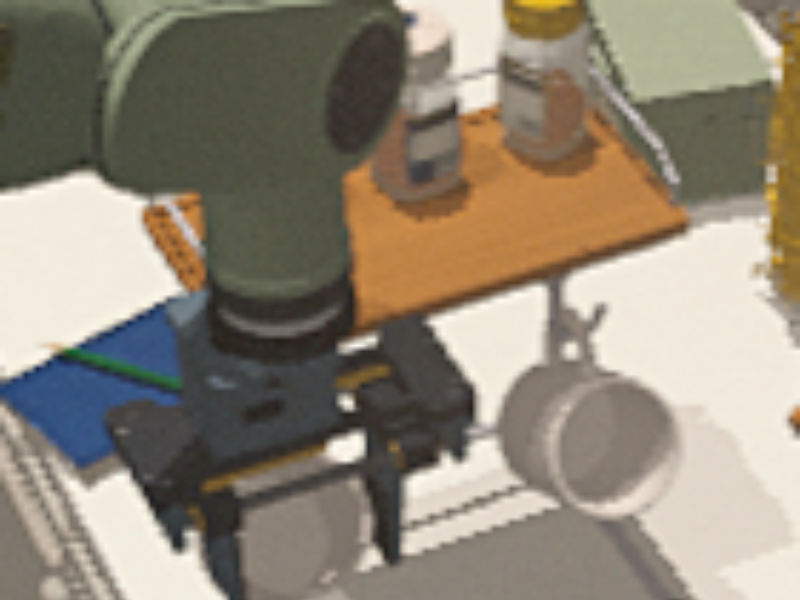

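Call:
arm_command([
  {"offset": [0,0.015,0],"spin": 0},
  {"offset": [0,0.015,0],"spin": 0},
  {"offset": [0,0.01,0],"spin": 0},
  {"offset": [0,0.006,0],"spin": 0},
  {"offset": [0,0.004,0],"spin": 0},
])

```text
time_s: 12.55
ee_pos: [456.0, 276.8, 175.8]
ee_rot: [-180.0, 0.0, 90.0]
force: [0.8, -0.5, -3.7]
gripper_width: 80.3
gripper_force: 35.0
```

Call:
arm_command([
  {"offset": [0,0.003,0],"spin": 0},
  {"offset": [0,0.003,0],"spin": 0},
])

```text
time_s: 12.8
ee_pos: [461.6, 276.9, 176.0]
ee_rot: [-180.0, -0.0, 90.0]
force: [-0.2, 0.9, -2.8]
gripper_width: 80.0
gripper_force: 35.0
```

Call:
arm_command([
  {"offset": [0,0.004,0],"spin": 0},
  {"offset": [0,0.002,0],"spin": 0},
])

```text
time_s: 13.05
ee_pos: [467.9, 276.9, 176.0]
ee_rot: [180.0, -0.0, 90.0]
force: [-0.4, -0.0, -4.0]
gripper_width: 80.0
gripper_force: 35.0
```

Call:
arm_command([
  {"offset": [0,0.004,0],"spin": 0},
  {"offset": [0,0.004,0],"spin": 0},
  {"offset": [0,0.003,0],"spin": 0},
  {"offset": [0,0.001,0],"spin": 0},
])

```text
time_s: 13.55
ee_pos: [479.9, 276.9, 175.9]
ee_rot: [180.0, -0.0, 90.0]
force: [-1.0, 0.7, -3.2]
gripper_width: 79.8
gripper_force: 35.0
```

```bash
python3 look.py 7; python3 tilt.py 7 40 -100
python3 - <<'E'
from plan import *
print(env.state()['force'],np.round(cur(),1))
im=cv2.imread('pics/scene_7.png'); cv2.imwrite('pics/s7.png',cv2.resize(im[130:250,200:320],(600,600)))
E
```

```text
top tilt,px,pz(0,81 point rel TCP),y0 [25. 10.  0.  0.] err nan 0 loop rel TCP [71.1  0.  19.1]
scene tilt,px,pz(0,81 point rel TCP),y0 [37.3 12.8 10.  -2.2] err 1.4 353 loop rel TCP [68.5 -2.2 41.7]
[-0.78835477 -0.48573856 -3.248229  ] [479.8 276.9 175.9  90. ]
  return _methods._mean(a, axis=axis, dtype=dtype,
  ret = ret.dtype.type(ret / rcount)
```

View pics/s7.png

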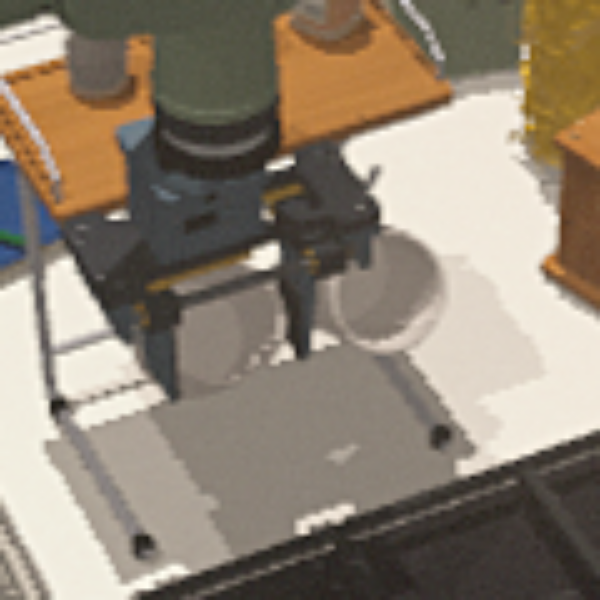

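Call:
arm_command([
  {"offset": [0.001,0,0.004],"spin": 0},
  {"offset": [0.001,0,0.005],"spin": 0},
  {"offset": [0.001,0,0.004],"spin": 0},
  {"offset": [0,0,0.001],"spin": 0},
])

```text
time_s: 14.15
ee_pos: [479.4, 279.8, 161.4]
ee_rot: [-180.0, 0.0, 90.0]
force: [0.5, 0.3, -4.0]
gripper_width: 79.9
gripper_force: 35.0
```

Call:
arm_command([
  {"offset": [0,0,0.002],"spin": 0},
  {"offset": [0,0,0.002],"spin": 0},
  {"offset": [0,0,0],"spin": 0},
])

```text
time_s: 14.52
ee_pos: [479.6, 279.8, 157.9]
ee_rot: [-180.0, 0.0, 90.0]
force: [0.5, 0.0, -3.6]
gripper_width: 80.4
gripper_force: 35.0
```

Call:
arm_command([
  {"offset": [0,0,0.002],"spin": 0},
  {"offset": [0,0,0.001],"spin": 0},
  {"offset": [0,0,0],"spin": 0},
])

```text
time_s: 14.9
ee_pos: [479.9, 280.1, 155.4]
ee_rot: [180.0, -0.0, 90.0]
force: [0.5, -0.5, -0.5]
gripper_width: 80.3
gripper_force: 35.0
```

Call:
arm_command([
  {"offset": [0,0,0],"spin": 0},
  {"offset": [0,0,0.001],"spin": 0},
  {"offset": [0.001,0,0.002],"spin": 0},
  {"offset": [0.001,0,0.002],"spin": 0},
  {"offset": [0.001,0,0.002],"spin": 0},
], newtons=8)

```text
time_s: 15.52
ee_pos: [479.9, 283.2, 148.0]
ee_rot: [180.0, -0.0, 90.0]
force: [-0.1, 1.6, 1.9]
gripper_width: 80.3
gripper_force: 8.0
```

Call:
arm_command([
  {"offset": [0.001,0,0.002],"spin": 0},
  {"offset": [0.001,0,0.002],"spin": 0},
  {"offset": [0,0,0],"spin": 0},
])

```text
time_s: 15.9
ee_pos: [479.8, 285.2, 144.0]
ee_rot: [180.0, -0.0, 90.0]
force: [-0.1, 2.3, 1.0]
gripper_width: 80.4
gripper_force: 8.0
```

```bash
python3 look.py 8
python3 - <<'E'
from tilt import *
a,e,k=fit(prof('scene','scene8.npy',zlo=-85),50); print(a.round(1),round(e,1),k,np.round(loop(a),1)); print(env.state()['force'],env.state()['ee_pos'])
E
```

```text
[57.8 12.6 11.4 -0.5] 1.3 310 [53.6 -0.5 60.6]
[0.40202185 2.55474265 0.42152209] [479.79490974 285.05082794 144.02850236]
```

Run:
```python
import cv2
im=cv2.imread('pics/scene_8.png'); cv2.imwrite('pics/s8.png',cv2.resize(im[160:230,210:300],(720,560),interpolation=cv2.INTER_CUBIC))
```

```text
(no output)
```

View pics/s8.png

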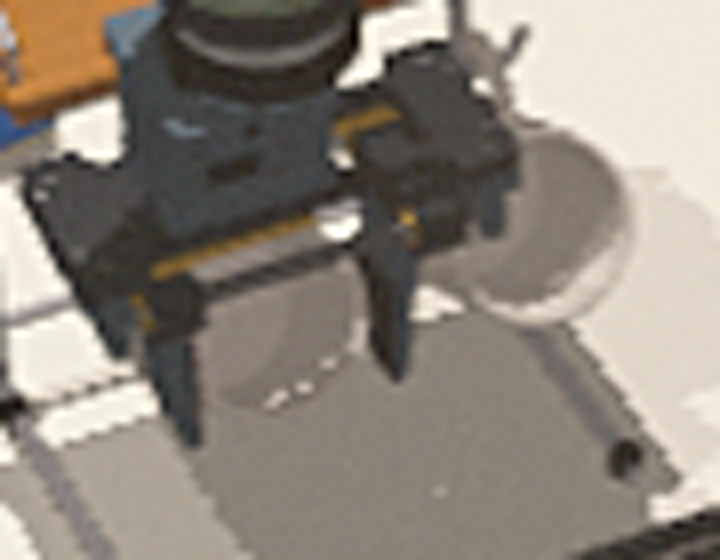

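Call:
arm_command([
  {"offset": [0,0,0.001],"spin": 0},
  {"offset": [0,0,0.001],"spin": 0},
  {"offset": [0,0,0.001],"spin": 0},
  {"offset": [0,0,0],"spin": 0},
  {"offset": [0,0,0],"spin": 0},
], newtons=4)

```text
time_s: 16.62
ee_pos: [479.7, 285.0, 141.0]
ee_rot: [180.0, -0.0, 90.0]
force: [-0.5, 4.9, 3.1]
gripper_width: 80.2
gripper_force: 4.0
```

```bash
cat > t9.py <<'E'
import sys
from tilt import *
i=sys.argv[1]
d=env.grab_frame('scene'); np.save(f'scene{i}.npy',d[1]); cv2.imwrite(f'pics/scene_{i}.png',d[0])
q=prof('scene',f'scene{i}.npy',zlo=-85); 
a,e,k=fit(q,55); print(a.round(1),round(e,1),k,np.round(loop(a),1)); print(env.state()['force'],env.state()['ee_pos'])
P0=np.load('scene6.npy');k=np.s_[175:200,268:290];print('mug2 depth change',np.median(np.abs(d[1][k]-P0[k])))
E
python3 t9.py 9
```

```text
[55.  14.  13.4 -0.4] 1.3 310 [57.3 -0.4 60.6]
[0.16425932 3.6022355  2.62796185] [479.76543401 284.99426252 141.04407418]
mug2 depth change 5.036682
```

Call:
arm_command([
  {"offset": [0.001,0,0.001],"spin": 0},
  {"offset": [0.001,0,0.001],"spin": 0},
  {"offset": [0,0,0.001],"spin": 0},
  {"offset": [0,0,0.001],"spin": 0},
  {"offset": [0,0,0],"spin": 0},
])

```text
time_s: 17.3
ee_pos: [479.7, 287.0, 137.0]
ee_rot: [180.0, -0.0, 90.0]
force: [-0.0, 4.1, 3.8]
gripper_width: 80.4
gripper_force: 4.0
```

```bash
python3 t9.py 10
```

```text
[60.3 15.  17.7 -1.7] 1.1 299 [53.8 -1.7 68.7]
[-0.13590625  3.86527084  4.39573907] [479.73870779 286.94808075 136.99833657]
mug2 depth change 4.893921
```

Call:
arm_command([
  {"offset": [0,0,0],"spin": 0},
  {"offset": [0,0,0],"spin": 0},
  {"offset": [0,0,0],"spin": 0},
], newtons=3)

```text
time_s: 17.73
ee_pos: [479.6, 286.7, 136.9]
ee_rot: [-180.0, 0.0, 90.0]
force: [0.5, 2.2, 2.8]
gripper_width: 80.9
gripper_force: 3.0
```

Call:
arm_command([
  {"offset": [0,0,0],"spin": 0},
  {"offset": [0,0,0],"spin": 0},
], jaw=0.0802)

```text
time_s: 17.98
ee_pos: [479.6, 286.8, 136.9]
ee_rot: [-180.0, 0.0, 90.0]
force: [0.7, 1.9, 1.8]
gripper_width: 80.3
gripper_force: 3.0
```

Call:
arm_command([
  {"offset": [0,0,0],"spin": 0},
  {"offset": [0,0,0],"spin": 0},
], jaw=0.0806)

```text
time_s: 18.23
ee_pos: [479.2, 286.1, 136.3]
ee_rot: [-179.9, 0.1, 90.0]
force: [0.7, -0.3, -0.6]
gripper_width: 80.6
gripper_force: 0.0
```

Call:
arm_command([
  {"offset": [0,0,0],"spin": 0},
  {"offset": [0,0,0],"spin": 0},
], jaw=0.081)

```text
time_s: 18.48
ee_pos: [479.6, 286.7, 136.8]
ee_rot: [-180.0, 0.0, 90.0]
force: [-0.3, -0.9, 0.2]
gripper_width: 80.8
gripper_force: 0.0
```

```bash
python3 t9.py 11
```

```text
[65.2 15.8 13.3 -0.6] 1.2 290 [50.2 -0.6 67.4]
[ 0.14372614  0.69797799 -0.02899982] [479.64265185 286.69155129 136.83213278]
mug2 depth change 5.036377
```

Call:
arm_command([
  {"offset": [0,0,0],"spin": 0},
  {"offset": [0,0,0],"spin": 0},
  {"offset": [0,0,0],"spin": 0},
  {"offset": [0,0,0],"spin": 0},
], jaw=0.084)

```text
time_s: 19.02
ee_pos: [479.7, 286.9, 136.9]
ee_rot: [180.0, -0.0, 90.0]
force: [-0.5, -0.8, 0.4]
gripper_width: 84.2
gripper_force: 0.0
```

Call:
arm_command([
  {"offset": [0,0,0],"spin": 0},
  {"offset": [0,0,0],"spin": 0},
  {"offset": [0,0,0],"spin": 0},
  {"offset": [0,0,0],"spin": 0},
], jaw=0.089)

```text
time_s: 19.52
ee_pos: [479.7, 286.9, 137.0]
ee_rot: [180.0, -0.0, 90.0]
force: [-0.3, -1.2, -0.2]
gripper_width: 88.9
gripper_force: 0.0
```

Call:
arm_command([
  {"offset": [-0.004,0,0],"spin": 0},
  {"offset": [-0.006,0,0],"spin": 0},
  {"offset": [-0.01,0,0],"spin": 0},
  {"offset": [-0.015,0,0],"spin": 0},
  {"offset": [-0.02,0,0],"spin": 0},
])

```text
time_s: 20.15
ee_pos: [479.6, 230.6, 137.0]
ee_rot: [180.0, 0.0, 90.0]
force: [1.6, -0.5, 0.4]
gripper_width: 88.7
gripper_force: 0.0
```

Call:
arm_command([
  {"offset": [-0.025,0,0],"spin": 0},
  {"offset": [-0.03,0,-0.01],"spin": 0},
  {"offset": [-0.03,0,-0.03],"spin": 0},
  {"offset": [-0.03,0,-0.03],"spin": 0},
  {"offset": [-0.03,0,-0.02],"spin": 0},
])

```text
time_s: 20.78
ee_pos: [479.6, 84.8, 228.4]
ee_rot: [179.9, -0.0, 90.0]
force: [0.9, 0.5, -0.3]
gripper_width: 88.9
gripper_force: 0.0
```

```bash
python3 look.py 12
python3 - <<'E'
from h import *
np.set_printoptions(precision=1,suppress=True)
for t in('mug_loop','mug2_loop'): print(t,*[[(np.round(r['location']),round(r['score'],2)) for r in env.pinpoint(n,t)][:3] for n in('scene','top')])
im=cv2.imread('pics/scene_12.png');im0=cv2.imread('pics/scene0.png')
d=np.abs(im.astype(int)-im0).sum(2)[163:201,266:288].mean(); print('mug2 diff',d)
cv2.imwrite('pics/s12.png',np.hstack([cv2.resize(im[110:250,180:320],(400,400)),cv2.resize(im0[110:250,180:320],(400,400))]))
E
```

```text
mug_loop [(array([232., 179.]), 0.87)] [(array([203., 231.]), 0.62), (array([397., 218.]), 0.46)]
mug2_loop [] [(array([208., 182.]), 0.94), (array([162., 168.]), 0.49)]
mug2 diff 207.91985645933013
```

View pics/s12.png

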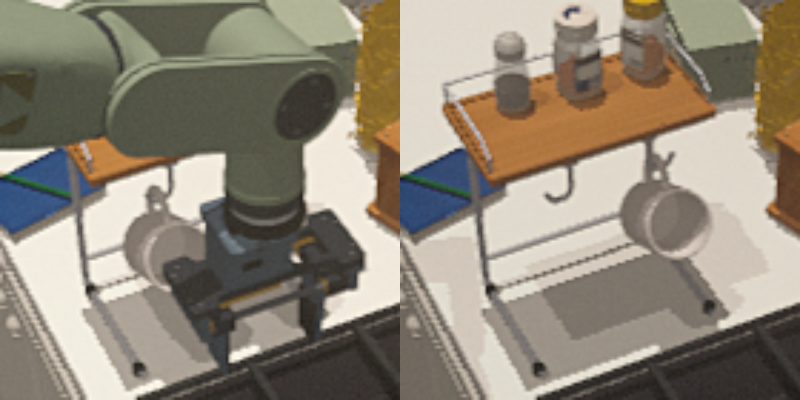

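Call:
arm_command([
  {"offset": [-0.04,-0.02,-0.01],"spin": 0},
  {"offset": [-0.05,-0.03,-0.01],"spin": 0},
  {"offset": [-0.05,-0.03,0],"spin": 0},
  {"offset": [-0.04,-0.02,0],"spin": 0},
  {"offset": [0,0,0],"spin": 0},
])

```text
time_s: 21.7
ee_pos: [378.4, -94.1, 246.2]
ee_rot: [-179.9, -0.0, 89.8]
force: [0.6, 0.5, 0.5]
gripper_width: 89.0
gripper_force: 0.0
```

```bash
python3 look.py 13
python3 - <<'E'
from h import *
np.set_printoptions(precision=1,suppress=True)
L={}
for n in('scene','top'):
    for t in('mug_loop','mug2_loop'):
        L[n,t]=[(np.round(r['location'],1),round(r['score'],2)) for r in env.pinpoint(n,t)][:3]; print(n,t,L[n,t])
im=cv2.imread('pics/scene_13.png');im0=cv2.imread('pics/scene0.png');D=np.abs(im.astype(int)-im0).sum(2)
print('mug2 diff',D[163:201,266:288].mean(),'tray',D[300:380,275:385].mean(),'noise ref',D[60:100,200:260].mean())
cv2.imwrite('pics/s13.png',np.hstack([cv2.resize(im[110:250,180:320],(400,400)),cv2.resize(im[260:400,250:390],(400,400))]))
E
```

```text
scene mug_loop [(array([327.9, 332.5]), 0.6)]
scene mug2_loop []
top mug_loop [(array([203.5, 231.1]), 0.97)]
top mug2_loop [(array([207.3, 180.4]), 0.96)]
mug2 diff 141.74641148325358 tray 57.28215909090909 noise ref 40.724583333333335
```

View pics/s13.png

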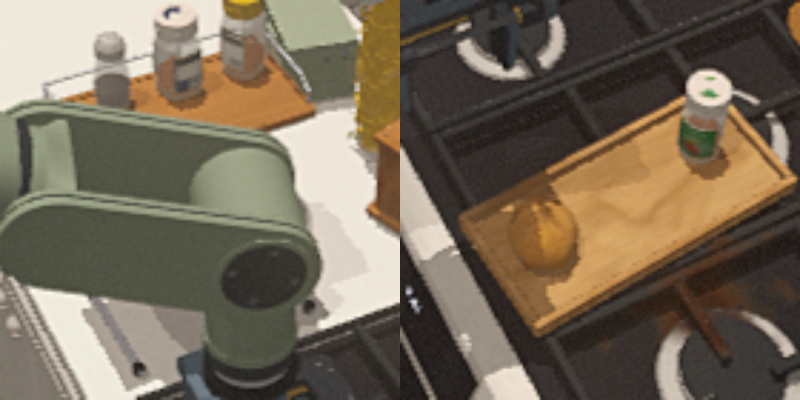

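Call:
arm_command([
  {"offset": [-0.05,0.02,-0.01],"spin": 0},
  {"offset": [-0.05,0.02,-0.01],"spin": 0},
  {"offset": [-0.05,0.02,0],"spin": 0},
  {"offset": [-0.04,0.01,0],"spin": 0},
  {"offset": [0,0,0],"spin": 0},
])

```text
time_s: 22.62
ee_pos: [450.9, -284.5, 265.8]
ee_rot: [-180.0, -0.0, 89.9]
force: [-1.1, 0.7, 0.0]
gripper_width: 88.9
gripper_force: 0.0
```

```bash
python3 look.py 14
python3 - <<'E'
from h import *
np.set_printoptions(precision=1,suppress=True)
L={}
for n in('scene','top'):
    for t in('mug_loop','mug2_loop'):
        print(n,t,[(np.round(r['location'],1),round(r['score'],2)) for r in env.pinpoint(n,t)][:3])
im=cv2.imread('pics/scene_14.png');im0=cv2.imread('pics/scene0.png');D=np.abs(im.astype(int)-im0).sum(2)
print('mug2 diff',D[163:201,266:288].mean())
cv2.imwrite('pics/s14.png',np.hstack([cv2.resize(im[110:250,180:320],(400,400)),cv2.resize(cv2.imread('pics/top_14.png')[130:290,130:290],(400,400))]))
E
```

```text
scene mug_loop []
scene mug2_loop [(array([268. , 167.5]), 0.6)]
top mug_loop [(array([202.6, 228.9]), 0.94)]
top mug2_loop [(array([207. , 179.8]), 0.65), (array([400.8, 250.4]), 0.54)]
mug2 diff 104.08014354066985
```

View pics/s14.png

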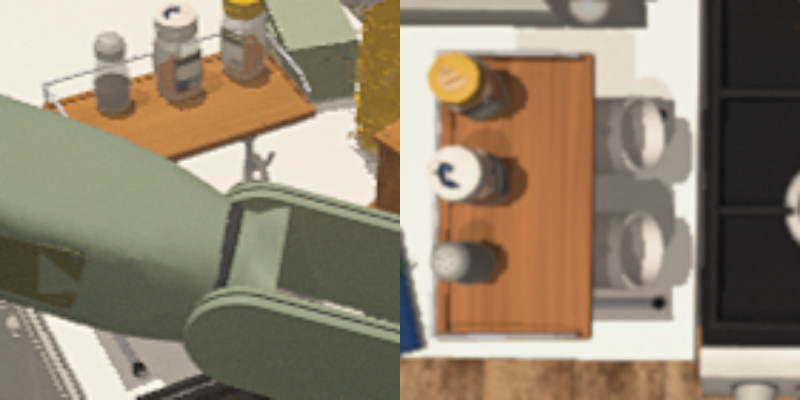

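The top view shows both mugs hanging alike: the far one at about (640,135) in the crop and the near one at about (640,250). The shelf jars and the shaker stand where they were, and the arm is clear of everything.

```bash
python3 -c "
from workcell import env
print(env.job_done())"
```

```text
the job is handed in; nothing more can be done
None
```

The white mug hangs by its handle on the near hook, and in the last pictures the other mug still hangs and the jars, shaker and onion look unmoved; I handed the job in at about 23 s. When I let go it turned the last few degrees (about 5, estimated) to its resting tilt.

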